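# Tip the used grinding ball into the wash box through its slot

### The job

Take the steel boat that carries the grinding ball by its tall handle, lower it level through the long slot in the wash box's cover, and tip it inside so that the ball rolls out into the box. The boat must not touch the slot's edges or any part of the box. Then lift it out empty and stand it upright back where it stood.

Things in the scene. Friction and masses are not known exactly. Their poses are not given: they have to be found in the camera images.
- boat_grip (a point): Centre of the black grip block (24 x 24 mm, 36 tall) on the handle of the loose steel boat that carries the ball, 160 mm above the boat's flat underside and right over the trough's centre; a 10 mm square stem joins them. z up; -x points to the open mouth, +x to the closed end; the mouth faces roughly to the robot. 0.2 kg. The other boat, empty and 40 mm shorter, is not wanted.
- boat_mouth (a point): Lip of that boat's open mouth, 40 mm to -x of the grip's axis, 145 mm below it; same axes. The trough is 80 mm long (x), 32 wide (y), 30 high. Its floor rises 12 degrees to this lip: the ball stays in within 10 degrees of level, and rolls out here when the mouth is tipped down 25 to 35 degrees (handle leaning to -x).
- ball_center (a point): Centre of the loose steel grinding ball, 20 mm in diameter, 33 g, lying in the boat between stem and closed end, 14 mm above the boat's underside. Its axes mean nothing.
- wash_box: Fixed clear box, 200 (x) x 110 (y) x 110 mm high, walls 3, floor 4; origin at its underside's centre, z up, x roughly away from the robot. Steel cover 4 mm thick, top at 110 mm, central slot 110 (x) x 62 (y) mm. A boat 85 mm deep below the cover's top can tip up to 40 degrees about the point of its stem in mid-slot and stay 10 mm clear. The box with three round holes is not wanted.

How it is judged (in metres and radians):
On the way, in this order (a step that is already met when the one before it is completed fails the run):
1. the boat is inside the box, below the cover, with the ball still aboard (z of boat_grip in the frame of wash_box below 0.23 m and x of boat_grip in the frame of wash_box between -0.08 and 0.08 m and y of boat_grip in the frame of wash_box between -0.04 and 0.04 m and distance between ball_center and boat_grip below 0.16 m and z of ball_center in the frame of wash_box above 0.03 m), for 0.1 s.
2. the ball lies on the floor of the box while the boat is still inside (z of ball_center in the frame of wash_box below 0.025 m and z of boat_grip in the frame of wash_box below 0.24 m), for 0.1 s.
At the end, for the whole second after the job is handed in: The ball lies on the floor of the wash box; the empty boat stands upright (within 10 degrees) and at rest, within 50 mm of where it stood at the start (x of ball_center in the frame of wash_box between -0.1 and 0.1 m and y of ball_center in the frame of wash_box between -0.055 and 0.055 m and z of ball_center in the frame of wash_box below 0.03 m and distance of boat_grip from where it was at the start of the episode below 0.05 m and angle between boat_grip's own z axis and vertical below 0.17 rad and linear speed of boat below 0.02 m/s); the robot touches nothing.
It fails at once if the boat touches the slot's edges or any part of the wash box (contact force between boat and wash_box above 0.3 N).
It also fails if it takes over 61 s, if anything falls off the work surface, if the arm or the gripper's body presses on something with over 40 N, if the wrist force passes 120 N, or if a joint passes its speed limit or range.

### The arm

A 6-joint arm with a two-finger parallel gripper is mounted at the origin on the work surface. World frame = base frame: x ahead of the robot, y to its left, z up, the work surface at z = 0. Lengths are in mm, angles in rad, forces in N, time in s.
With the tool pointing down it reaches from about 350 to 975 mm from the base axis. Payload 7.1 kg.
Tool frame: the origin (TCP) lies at the very end of the fingers, on their centre line; the grasp point (between the pads) lies 19 mm behind it; z points along the fingers, x is the direction in which the jaws open and shut, and the axes are right-handed (so a half turn about z gives the same grasp; the last joint's range is limited). The gripper opens to 88 mm and grips with 3 to 60 N. Pads are 20 mm wide; open, the fingers measure 115 mm over their backs; the gripper's body (75 mm by 178 mm) begins 61 mm behind the grasp point.
Start: joints at [1.247, 0.423, 1.63, -0, 1.089, -0.019], TCP at [187.532, 596.185, 189.475] pointing down, gripper open.
Joint ranges: [-3, 3], [-0.9, 2.11], [0.09, 2.58], [-1.31, 4.45], [0.11, 2.69], [-2.54, 2.54]. Speed limits (rad/s): [2.39, 2.39, 3.01, 3.14, 3.14, 3.14].

### API

Orientations are given as a rotation vector (axis times angle).
In Python, from workcell import ctrl gives the robot as it stands. The module is installed in compiled form; this text tells all that it offers.
- The arm moves only by the tool move_arm, never from a script. Its argument "motion" is a list of rows, each a list of 2 entries, a list of its own where there are three numbers: the shift along the tool's x, y, z normalised to -1 to 1, where 1 is 150 mm, then the turn, a rotation vector about the tool's x, y, z normalised to -1 to 1, where 1 is 60 degrees. In form: [[[x, y, z], [rx, ry, rz]], ...]. A call has exactly 5 rows; each row is the pose to reach, as a shift and turn from the pose commanded when the call began, along the tool's axes at that moment; what a row does not reach only later rows make up. A row lasts 1/8 s, in which the tool goes at most 62.5 mm and 10.7 degrees, less where a joint would pass 70% of its speed; a pose out of reach is approached as far as the arm can. A call with a number of a shift or a turn outside -1 to 1 is refused whole. A call with a gripper value outside its range is refused whole. "gripper" is the opening, from 0 (shut) to 1 (fully open), set as the call begins (left out, the last holds). The fingers move at their own pace and stop on an object; the grip force is fixed at half the most. Time passes only in rows, so rows that repeat a pose let the fingers close, or fill a call up. It gives the time, the measured TCP pose, the force and the opening at its end, in the units of the state.
- ctrl.get_obs(): the state, without advancing time (a new reading comes with each control period).
- ctrl.get_image(name): name is "side" or "top" or "wrist"; returns a dict with "pixels" (384x512x3 uint8, red, green, blue), "camera_matrix" (3x3 intrinsics, pixels), "R" (3x3) and "t" (3): a world point X has camera coordinates R X + t; the wrist camera has in their place "mount" (4x4, takes a point from camera to tool coordinates, whose origin is the TCP and whose axes are the tool frame's). Camera axes: x right, y down, z forward; pixel columns grow to the right and rows downward; lengths in mm; the calibration is good to about 2 mm. A picture is of the moment at which its call begins: read the wrist's pose just before it. There is no depth.
- ctrl.close_job(): hands the job in, once; it reports no verdict.
Trained networks look in the newest picture that a camera, given by its name, has taken for a name from the list of things; names that differ only in an ending like _2 or _b are one class to them, and where a whole thing is asked for, a point or a joint stands for the part that bears it (a point fixed in the world has none). Each returns a list of dicts, best first, with "p" (0 to 1); they miss things now and then, are a little off and sometimes report something else, mostly with a low value. They report only what shows in the picture. A call takes as long as a camera call.
- ctrl.boxes_of(camera, name): "location" ([x, y, z] in mm, in world coordinates, good to about 4 mm: the middle of the surface that is visible of it).
- ctrl.regions_of(camera, name): "mask" (384x512 bool, what is visible of it).
- ctrl.pinpoint(camera, name): "location" ([x, y, z] in mm, in world coordinates, good to about 4 mm: a listed point, or the origin of a listed thing).
The state is a dict: "t": time; "qpos": joint angles; "qvel": joint speeds; "joint_torque": joint torques, N m; "ee_pos": TCP position; "orientation": TCP orientation; "ft_force": force on the tool from outside, world axes, zero at the start; "moment": the same for the moment, N m; "width": finger opening in mm.
Only numpy, scipy, OpenCV 4.12 (cv2) and the standard library are available. Lean on these libraries where they do the work, as an engineer would, in place of code of your own. Each camera call takes 0.05 s, during which the arm holds its last target.

## Working session

There is one attempt and no reset: what is moved stays moved. The work goes in short steps, Python scripts to look and compute and a tool call to move; the robot and the scene stay as the last step left them, time stands still between calls to the robot, and variables do not carry over. Pictures are saved under pics/ and viewed, and the job is handed in when it is done.

Besides the shell and the picture viewer there is one more tool, called after ">>>" as name(argument=value, ...) on one line, values as JSON. move_arm: Moves the arm, as the interface text tells. Its arguments: {"type":"object","properties":{"motion":{"type":"array","items":{"type":"array"}},"gripper":{"type":"number"}},"required":["motion"]}

```bash
mkdir -p pics; ls; python3 - <<'E'
from workcell import ctrl
import cv2,numpy as np
o=ctrl.get_obs();print(o)
for c in ["side","top","wrist"]:
    im=ctrl.get_image(c);cv2.imwrite(f"pics/{c}0.png",im["pixels"][:,:,::-1])
    for n in ["boat_grip","boat_mouth","ball_center","wash_box"]:
        try: print(c,n,[(np.round(d["location"],1).tolist(),round(d["p"],2)) for d in ctrl.pinpoint(c,n)])
        except Exception as e: print(c,n,e)
E
```

```text
pics
{'t': 0.0, 'qpos': array([ 1.24698072e+00,  4.23877615e-01,  1.63067000e+00, -1.64150343e-05,
        1.08861371e+00, -1.89999023e-02]), 'qvel': array([ 0.0004448 ,  0.00255275, -0.00037014,  0.00022475,  0.00113087,
        0.0011202 ]), 'joint_torque': array([ 1.58884999e-03, -5.44622469e+01, -2.73659241e+01,  6.44513383e-02,
        2.28222547e-02, -1.07462909e-04]), 'ee_pos': array([187.36026861, 595.61935161, 188.68664297]), 'orientation': array([ 2.53220147e+00,  1.85790306e+00, -2.00028206e-03]), 'ft_force': array([-0.146788  ,  0.74815482,  0.09031301]), 'moment': array([ 0.04104099,  0.04670404, -0.00421019]), 'width': 87.51273821841842}
side boat_grip [([486.4, -308.1, 153.2], 0.56)]
side boat_mouth [([447.9, -308.1, 16.2], 0.78)]
side ball_center []
side wash_box [([617.4, 47.1, -1.1], 0.67)]
top boat_grip [([489.8, -306.8, 161.3], 0.89)]
top boat_mouth [([447.5, -305.7, 18.3], 0.98)]
top ball_center [([503.9, -310.7, 16.2], 0.37)]
top wash_box [([617.6, 45.1, 3.3], 0.72)]
wrist boat_grip []
wrist boat_mouth []
wrist ball_center []
wrist wash_box []
```

View pics/side0.png

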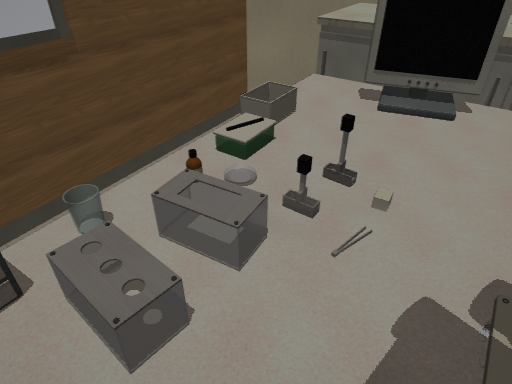

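View pics/top0.png

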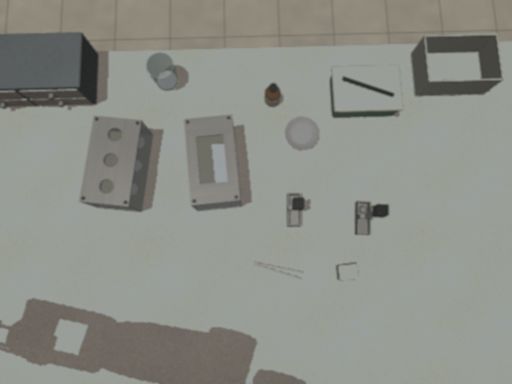

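The side view shows the slotted box at about (210,215), the three-hole box at (115,285), a tall boat at (345,150) and a short one at (302,185). I'll project the detections back into the images to check them, and measure the edges.

```bash
cat > h.py <<'E'
from workcell import ctrl
import cv2,numpy as np
def proj(im,X):
    K=np.array(im["camera_matrix"]);R=np.array(im["R"]);t=np.array(im["t"])
    X=np.atleast_2d(np.asarray(X,float));c=(R@X.T).T+t.reshape(1,3);p=(K@c.T).T
    return p[:,:2]/p[:,2:]
def onplane(im,uv,z):
    K=np.array(im["camera_matrix"]);R=np.array(im["R"]);t=np.array(im["t"]).ravel()
    d=R.T@np.linalg.solve(K,np.array([uv[0],uv[1],1.]));C=-R.T@t
    return C+d*(z-C[2])/d[2]
def grid(im,u0,u1,v0,v1,s,name):
    p=im["pixels"][v0:v1,u0:u1,::-1]
    p=cv2.resize(p,None,fx=s,fy=s,interpolation=cv2.INTER_CUBIC)
    p=cv2.convertScaleAbs(p,alpha=1.3,beta=20)
    for u in range((u0+9)//10*10,u1,10):cv2.putText(p,str(u),((u-u0)*s,8),0,.3,(0,0,255));cv2.line(p,((u-u0)*s,10),((u-u0)*s,16),(0,0,255))
    for v in range((v0+9)//10*10,v1,10):cv2.putText(p,str(v),(0,(v-v0)*s),0,.3,(0,0,255))
    cv2.imwrite(f"pics/{name}.png",p)
E
python3 - <<'E'
from h import *
T=ctrl.get_image("top");S=ctrl.get_image("side")
C=lambda im:-np.array(im["R"]).T@np.array(im["t"]).ravel()
print(C(T),C(S))
g=[488,-307.5,160]
for im in(T,S):
    print(proj(im,[[488,-307.5,160],[448,-307,15],[488,-307,0],[617,46,0],[617,46,110]]).round(1).tolist())
grid(T,180,250,105,215,5,"topbox");grid(T,280,400,185,245,6,"topboat")
grid(S,145,275,165,265,6,"sidebox");grid(S,315,365,105,190,6,"sideboat")
for c in("top","side"):
  for n in["boat_grip","wash_box","ball_center"]:
    for d in ctrl.boxes_of(c,n): print(c,n,np.round(d["location"],1),round(d["p"],2))
    for d in ctrl.pinpoint(c,n): print("  pin",c,n,np.round(d["location"],1),round(d["p"],2))
E
```

```text
[ 388.7027178   -47.03376198 1020.67954982] [231.0727835  466.72521779 517.93337402]
[[378.7, 209.3], [362.2, 233.1], [359.5, 217.3], [215.5, 169.9], [210.9, 159.3]]
[[347.1, 122.9], [353.8, 179.3], [338.3, 179.4], [214.3, 237.2], [210.7, 195.0]]
top boat_grip [ 483.8 -307.5   33.4] 0.65
  pin top boat_grip [ 487.5 -309.1  161.6] 0.57
top wash_box [624.8  48.6 114.7] 0.91
  pin top wash_box [6.172e+02 4.490e+01 5.000e-01] 0.73
top ball_center [ 504.3 -312.1   25.4] 0.45
  pin top ball_center [ 503.3 -311.5   14.7] 0.42
side boat_grip [ 484.1 -296.9   29.2] 0.58
  pin side boat_grip [ 487.  -309.   158.6] 0.91
side wash_box [598.9  88.9  79.4] 0.88
  pin side wash_box [615.5  49.3  -3.3] 0.72
```

View pics/topbox.png

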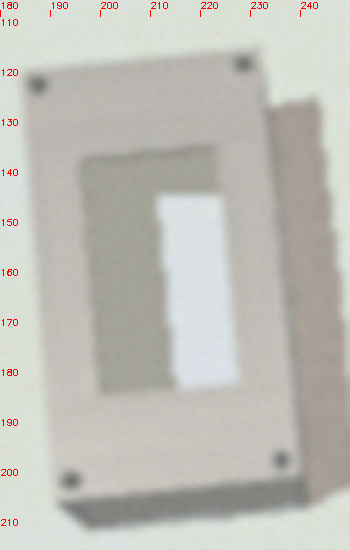

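View pics/topboat.png

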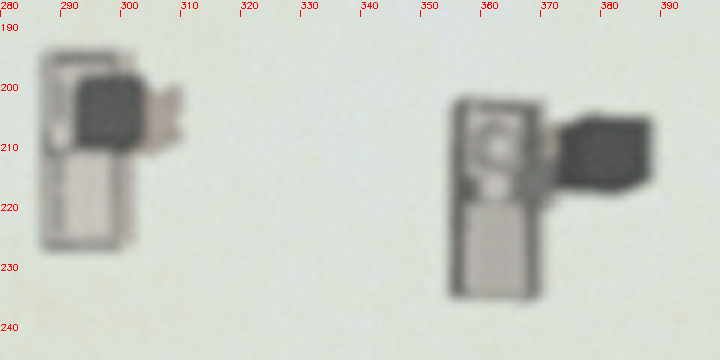

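View pics/sidebox.png

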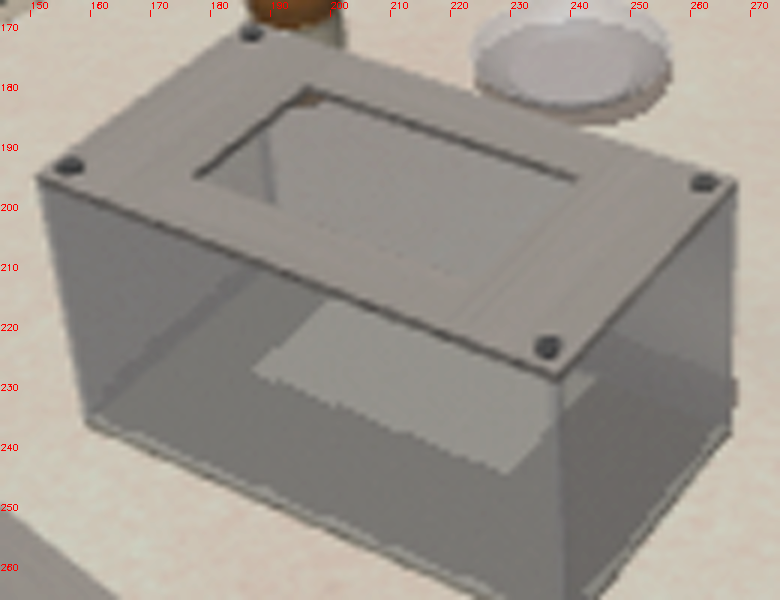

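View pics/sideboat.png

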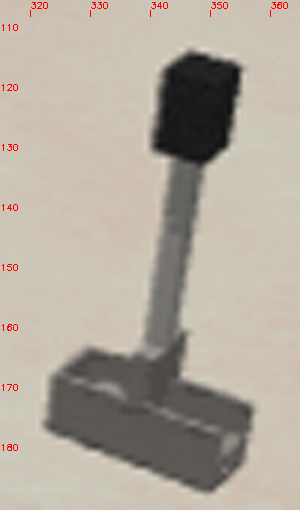

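```bash
python3 - <<'E'
from h import *
from scipy.optimize import least_squares
T=ctrl.get_image("top");S=ctrl.get_image("side")
def pl(loc,p):
    c,s=np.cos(p[2]),np.sin(p[2]);loc=np.array(loc,float)
    return np.c_[p[0]+c*loc[:,0]-s*loc[:,1],p[1]+s*loc[:,0]+c*loc[:,1],loc[:,2]]
def fit(obs,p0):
    def f(p):
        return np.concatenate([(proj(im,pl(l,p))-np.array(uv)).ravel() for im,l,uv in obs])
    r=least_squares(f,p0,loss="soft_l1");print(r.x[:2].round(1),np.degrees(r.x[2]).round(2));print(f(r.x).round(1));return r.x
c=[[100,55,110],[100,-55,110],[-100,-55,110],[-100,55,110]]
s=[[55,31,110],[55,-31,110],[-55,-31,110],[-55,31,110]]
tt=(T,c+s,[(184.5,119.5),(231.5,115),(240,200.5),(191.5,206),(196,136.5),(223,134.5),(227.5,182),(199.5,183.5)])
# side: img left corner = (-100?,..)
print(proj(S,pl(c+s,[617,46,.08])).round(0).tolist())
fit([tt],[617,46,0])
ss=(S,[c[3],c[0],c[1],c[2]] and [c[0],c[2],c[3],s[0],s[1]],[(151.3,195),(267.5,195.3),(237.5,228.3),(177.3,194.8),(196.5,179.8)])
try: fit([ss],[617,46,0.08]);fit([tt,ss],[617,46,0.08])
except Exception as e: print(e)
# boat: trough rim corners z=30 approx (walls), closed end
b=[[40,16,30],[40,-16,30],[-40,-16,30],[-40,16,30]]
print(proj(T,pl(b,[488,-308,0])).round(1).tolist())
print(proj(S,pl([[12,12,178],[12,-12,178],[-12,-12,178],[-12,12,178],[-40,16,0],[-40,-16,0],[40,16,0]],[488,-308,0])).round(1).tolist())
E
```

```text
[[152.0, 195.0], [187.0, 169.0], [270.0, 195.0], [240.0, 228.0], [178.0, 195.0], [197.0, 180.0], [243.0, 195.0], [226.0, 212.0]]
[617.2  44.5] 4.26
[-0.6 -0.3  0.4 -0.4  0.3  0.1 -0.9 -0.4 -0.   0.6  0.2 -0.1  0.1 -0.2
  0.3  1.1]
[619.1  47.5] 3.92
[-0.6 -0.7  0.7  0.3  0.4  0.  -0.5  0.  -0.  -0.2]
[618.2  45.7] 4.17
[-1.  -0.7 -0.1 -0.8 -0.4 -0.3 -1.5 -0.8 -0.5  0.2 -0.3 -0.4 -0.5 -0.6
 -0.3  0.6  0.4 -0.8  1.7 -0.1  1.7 -0.4  0.5 -0.2  0.8 -0.5]
[[355.2, 199.6], [368.5, 199.2], [370.9, 232.5], [357.5, 232.9]]
[[341.5, 116.3], [345.5, 112.9], [355.1, 115.1], [351.3, 118.6], [350.7, 187.0], [355.3, 181.2], [321.8, 177.4]]
```

```bash
cat >> h.py <<'E'
def pl(loc,p):
    c,s=np.cos(p[2]),np.sin(p[2]);loc=np.array(loc,float)
    return np.c_[p[0]+c*loc[:,0]-s*loc[:,1],p[1]+s*loc[:,0]+c*loc[:,1],loc[:,2]]
def fit(obs,p0):
    from scipy.optimize import least_squares
    def f(p):
        return np.concatenate([(proj(im,pl(l,p))-np.array(uv)).ravel() for im,l,uv in obs])
    r=least_squares(f,p0,loss="soft_l1");print(r.x[:2].round(1),np.degrees(r.x[2]).round(2));print(f(r.x).round(1));return r.x
E
python3 - <<'E'
from h import *
T=ctrl.get_image("top");S=ctrl.get_image("side")
s=(S,[[12,-12,178],[-12,-12,178],[12,12,178],[12,12,142],[-12,12,142],[-12,-12,142],[-40,16,0],[-40,-16,0],[40,16,0]],
 [(346.7,113.7),(355.3,116.2),(341.7,116.7),(340.3,130),(348.3,132.5),(353.3,129.7),(350,187),(355,181.7),(322.2,176.3)])
t=(T,[[40,16,30],[40,-16,30],[-40,-16,30],[-40,16,30]],[(355.5,201.5),(369.8,201.5),(369.7,234.7),(355.5,234.7)])
for o in ([s],[t],[s,t]): fit(o,[487,-308,0])
print(proj(T,pl([[12,12,178],[12,-12,178],[-12,-12,178],[-12,12,178]],[487,-308,0.05])).round(1).tolist())
k=[r['location'] for c in("top","side") for r in ctrl.pinpoint(c,"boat_mouth")];print(k)
E
```

```text
[ 487.3 -308.2] -5.15
[-0.3 -0.8  0.4 -0.8 -0.1 -0.6 -0.8  0.1  0.4  0.4  0.  -0.2 -0.2  0.5
  0.5  0.3  0.   0.4]
[ 483.1 -306.6] -3.73
[ 0.4 -0.3 -0.6  0.2 -0.3  0.3  0.5 -0.2]
[ 485.9 -306.8] -4.36
[-0.1 -0.5  0.7 -0.5  0.2 -0.2 -0.4  0.5  0.8  0.8  0.3  0.1  0.3  0.9
  0.9  0.6  0.2  0.9  0.5 -1.5 -0.5 -0.9 -0.5 -0.8  0.3 -1.4]
[[375.0, 203.3], [386.7, 202.4], [388.2, 214.0], [376.5, 215.0]]
[[446.7, -305.9, 17.2], [447.1, -308.7, 13.7]]
```

The boat's stem axis is at about (486.5, -307.5) with yaw about -4.5°. The box is at (618, 45.5) with yaw about +4.2°. Next I'll write a planner that turns world waypoints into move rows.

```bash
cat > plan.py <<'E'
import numpy as np,json,sys
from scipy.spatial.transform import Rotation as Ro
# pose: x,y,z (TCP), yaw deg of tool x, tilt deg (about boat/tool y so that handle leans to -x)
def R(yaw,tilt=0):
    c,s=np.cos(np.radians(yaw)),np.sin(np.radians(yaw))
    B=np.array([[c,s,0],[s,-c,0],[0,0,-1.]])
    # handle leaning to -x: rotation about horizontal +y_world-ish by -tilt  == about tool y by +tilt
    return B@Ro.from_rotvec([0,np.radians(tilt),0]).as_matrix()
def rows(cur,tg):
    R0=R(*cur[3:5]);o=[]
    for g in tg:
        d=R0.T@(np.array(g[:3])-np.array(cur[:3]))/150
        r=Ro.from_matrix(R0.T@R(*g[3:5])).as_rotvec(degrees=True)/60
        o.append([(d+0).round(3).tolist(),(r+0).round(3).tolist()])
    return o
def lin(cur,end,n=5,prof=None):
    prof=prof or [(i+1)/n for i in range(n)]
    a,b=np.array(cur,float),np.array(end,float)
    return [a+(b-a)*p for p in prof]
def show(way):
    for a,b in zip(way,way[1:]):
        print(b,json.dumps(rows(a,lin(a,b))))
E
python3 - <<'E'
from plan import *
s=[187.5,596.2,189.5,72.6,0]
show([s,[250,500,290,60,0],[350,390,350,40,0],[420,260,350,20,0],[450,120,350,10,0],[470,-20,350,0,0],[480,-160,350,-4.5,0],[486.5,-300,350,-4.5,0]])
E
```

```text
[250, 500, 290, 60, 0] [[[-0.097, 0.118, -0.134], [0.0, 0.0, 0.042]], [[-0.195, 0.236, -0.268], [0.0, 0.0, 0.084]], [[-0.292, 0.354, -0.402], [0.0, 0.0, 0.126]], [[-0.39, 0.472, -0.536], [0.0, 0.0, 0.168]], [[-0.487, 0.589, -0.67], [0.0, 0.0, 0.21]]]
[350, 390, 350, 40, 0] [[[-0.06, 0.189, -0.08], [0.0, 0.0, 0.067]], [[-0.121, 0.378, -0.16], [0.0, 0.0, 0.133]], [[-0.181, 0.566, -0.24], [0.0, 0.0, 0.2]], [[-0.241, 0.755, -0.32], [0.0, 0.0, 0.267]], [[-0.302, 0.944, -0.4], [0.0, 0.0, 0.333]]]
[420, 260, 350, 20, 0] [[[-0.04, 0.193, 0.0], [0.0, 0.0, 0.067]], [[-0.08, 0.386, 0.0], [0.0, 0.0, 0.133]], [[-0.12, 0.578, 0.0], [0.0, 0.0, 0.2]], [[-0.16, 0.771, 0.0], [0.0, 0.0, 0.267]], [[-0.2, 0.964, 0.0], [0.0, 0.0, 0.333]]]
[450, 120, 350, 10, 0] [[[-0.026, 0.189, 0.0], [0.0, 0.0, 0.033]], [[-0.053, 0.378, 0.0], [0.0, 0.0, 0.067]], [[-0.079, 0.567, 0.0], [0.0, 0.0, 0.1]], [[-0.105, 0.756, 0.0], [0.0, 0.0, 0.133]], [[-0.131, 0.945, 0.0], [0.0, 0.0, 0.167]]]
[470, -20, 350, 0, 0] [[[-0.006, 0.188, 0.0], [0.0, 0.0, 0.033]], [[-0.012, 0.377, 0.0], [0.0, 0.0, 0.067]], [[-0.018, 0.565, 0.0], [0.0, 0.0, 0.1]], [[-0.025, 0.754, 0.0], [0.0, 0.0, 0.133]], [[-0.031, 0.942, 0.0], [0.0, 0.0, 0.167]]]
[480, -160, 350, -4.5, 0] [[[0.013, 0.187, 0.0], [0.0, 0.0, 0.015]], [[0.027, 0.373, 0.0], [0.0, 0.0, 0.03]], [[0.04, 0.56, 0.0], [0.0, 0.0, 0.045]], [[0.053, 0.747, 0.0], [0.0, 0.0, 0.06]], [[0.067, 0.933, 0.0], [0.0, 0.0, 0.075]]]
[486.5, -300, 350, -4.5, 0] [[[0.023, 0.185, 0.0], [0.0, 0.0, 0.0]], [[0.047, 0.371, 0.0], [0.0, 0.0, 0.0]], [[0.07, 0.556, 0.0], [0.0, 0.0, 0.0]], [[0.093, 0.742, 0.0], [0.0, 0.0, 0.0]], [[0.116, 0.927, 0.0], [0.0, 0.0, 0.0]]]
```

>>> move_arm(motion=[[[-0.1,0.12,-0.13],[0,0,0.04]],[[-0.2,0.24,-0.27],[0,0,0.08]],[[-0.29,0.35,-0.4],[0,0,0.13]],[[-0.39,0.47,-0.54],[0,0,0.17]],[[-0.49,0.59,-0.67],[0,0,0.21]]], gripper=1)

```text
t: 2.38
ee_pos: [250.3, 498.8, 290.9]
orientation: [-2.723, -1.567, -0.0]
ft_force: [-0.1, -0.0, 0.0]
width: 88.0
```

>>> move_arm(motion=[[[-0.06,0.19,-0.08],[0,0,0.067]],[[-0.12,0.38,-0.16],[0,0,0.133]],[[-0.18,0.57,-0.24],[0,0,0.2]],[[-0.24,0.76,-0.32],[0,0,0.267]],[[-0.3,0.94,-0.4],[0,0,0.333]]])

```text
t: 3.0
ee_pos: [350.1, 388.7, 350.7]
orientation: [-2.954, -1.069, -0.0]
ft_force: [0.4, -0.2, -0.4]
width: 87.7
```

>>> move_arm(motion=[[[-0.04,0.19,0],[0,0,0.067]],[[-0.08,0.39,0],[0,0,0.133]],[[-0.12,0.58,0],[0,0,0.2]],[[-0.16,0.77,0],[0,0,0.267]],[[-0.2,0.96,0],[0,0,0.333]]])

```text
t: 3.62
ee_pos: [419.2, 259.0, 350.3]
orientation: [-3.095, -0.54, -0.0]
ft_force: [-0.3, 0.0, 1.0]
width: 88.0
```

>>> move_arm(motion=[[[-0.03,0.19,0],[0,0,0.033]],[[-0.05,0.38,0],[0,0,0.067]],[[-0.08,0.57,0],[0,0,0.1]],[[-0.1,0.76,0],[0,0,0.133]],[[-0.13,0.94,0],[0,0,0.167]]])

```text
t: 4.25
ee_pos: [448.7, 119.8, 350.3]
orientation: [3.13, 0.27, 0.0]
ft_force: [0.1, -0.1, 0.3]
width: 87.8
```

>>> move_arm(motion=[[[-0.01,0.19,0],[0,0,0.033]],[[-0.01,0.38,0],[0,0,0.067]],[[-0.02,0.57,0],[0,0,0.1]],[[-0.02,0.75,0],[0,0,0.133]],[[-0.03,0.94,0],[0,0,0.167]]])

```text
t: 4.88
ee_pos: [468.5, -19.8, 350.3]
orientation: [3.142, -0.005, 0.0]
ft_force: [-0.2, 0.8, -0.2]
width: 87.9
```

>>> move_arm(motion=[[[0.01,0.19,0],[0,0,0.015]],[[0.03,0.37,0],[0,0,0.03]],[[0.04,0.56,0],[0,0,0.045]],[[0.05,0.75,0],[0,0,0.06]],[[0.07,0.93,0],[0,0,0.075]]])

```text
t: 5.5
ee_pos: [478.6, -159.3, 350.3]
orientation: [3.139, -0.127, 0.0]
ft_force: [0.4, 0.2, -0.6]
width: 88.0
```

>>> move_arm(motion=[[[0.02,0.2,0.05],[0,0,0]],[[0.04,0.4,0.1],[0,0,0]],[[0.07,0.6,0.15],[0,0,0]],[[0.1,0.8,0.2],[0,0,0]],[[0.13,0.98,0.25],[0,0,0]]])

```text
t: 6.12
ee_pos: [486.3, -307.5, 312.5]
orientation: [3.139, -0.127, 0.0]
ft_force: [0.7, 1.2, -1.3]
width: 88.0
```

```bash
python3 - <<'E'
from h import *
from scipy.spatial.transform import Rotation as Ro
o=ctrl.get_obs();print(o['ee_pos'].round(2),o['orientation'].round(4),o['qpos'].round(3))
W=ctrl.get_image("wrist");cv2.imwrite("pics/w1.png",W["pixels"][:,:,::-1]);M=np.array(W["mount"]);print(M.round(3))
for n in["boat_grip","boat_mouth","ball_center"]:
    print(n,[(np.round(d["location"],1).tolist(),round(d["p"],2)) for d in ctrl.pinpoint("wrist",n)])
Rt=Ro.from_rotvec(o['orientation']).as_matrix();Tm=np.eye(4);Tm[:3,:3]=Rt;Tm[:3,3]=o['ee_pos'];X=np.linalg.inv(Tm@M)
np.savez("w1.npz",K=W["camera_matrix"],R=X[:3,:3],t=X[:3,3])
im=dict(camera_matrix=W["camera_matrix"],R=X[:3,:3],t=X[:3,3])
b=pl([[12,12,178],[12,-12,178],[-12,-12,178],[-12,12,178],[40,16,30],[40,-16,30],[-40,-16,30],[-40,16,30]],[486.5,-307.5,np.radians(-4.5)])
print(proj(im,b).round(1).tolist())
E
```

```text
[ 486.33 -307.48  312.52] [ 3.139e+00 -1.266e-01  1.000e-04] [-0.584  0.231  1.612 -0.     1.298 -0.504]
[[ 1.00000e+00  1.00000e-03 -1.00000e-03 -9.01000e-01]
 [-1.00000e-03  9.69000e-01  2.46000e-01 -6.59360e+01]
 [ 1.00000e-03 -2.46000e-01  9.69000e-01 -1.94724e+02]
 [ 0.00000e+00  0.00000e+00  0.00000e+00  1.00000e+00]]
boat_grip []
boat_mouth [([447.6, -303.2, 17.5], 0.98)]
ball_center [([504.9, -310.8, 16.9], 0.54)]
[[265.9, 160.4], [265.7, 184.3], [241.5, 184.4], [241.3, 160.5], [282.0, 140.3], [281.5, 163.0], [225.1, 163.1], [224.6, 140.4]]
```

View pics/w1.png

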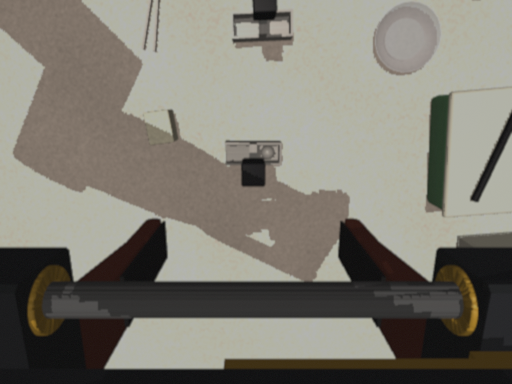

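The wrist view shows the grip block at about (253,172) and the trough spanning (225–282, 140–163) with the ball at (268,153). Both match the predicted corners. I'll check more closely before descending.

```bash
python3 - <<'E'
from h import *
p=cv2.imread("pics/w1.png");c=p[130:195,215:295];c=cv2.resize(c,None,fx=8,fy=8,interpolation=cv2.INTER_CUBIC)
b=np.array([[265.9, 160.4], [265.7, 184.3], [241.5, 184.4], [241.3, 160.5], [282.0, 140.3], [281.5, 163.0], [225.1, 163.1], [224.6, 140.4]])
for u,v in b: cv2.circle(c,(int((u-215+.5)*8),int((v-130+.5)*8)),3,(0,0,255),-1)
cv2.imwrite("pics/w1z.png",c)
E
```

```text
(no output)
```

View pics/w1z.png

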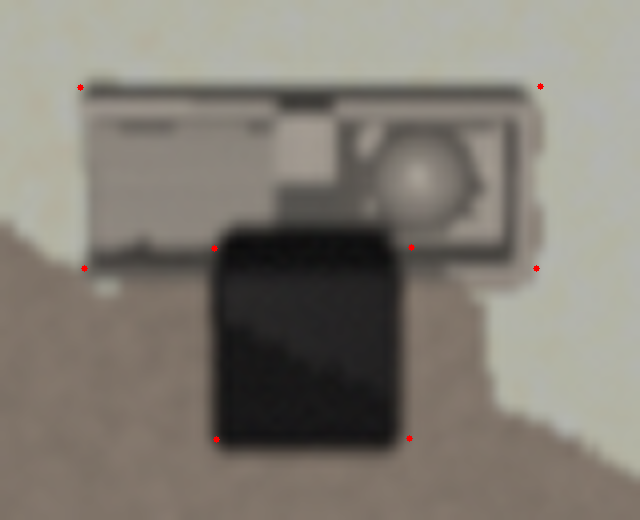

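>>> move_arm(motion=[[[0,0,0.2],[0,0,0]],[[0,0,0.4],[0,0,0]],[[0,0.005,0.6],[0,0,0]],[[-0.004,0.005,0.8],[0,0,0]],[[-0.004,0.005,0.9],[0,0,0]]], gripper=0.65)

```text
t: 6.95
ee_pos: [485.6, -305.5, 176.6]
orientation: [-3.138, 0.124, 0.002]
ft_force: [-0.3, 0.6, 0.4]
width: 56.9
```

>>> move_arm(motion=[[[0,0,0.06],[0,0,0]],[[0,0,0.12],[0,0,0]],[[0,0,0.18],[0,0,0]],[[0,0,0.225],[0,0,0]],[[0,0,0.225],[0,0,0]]])

```text
t: 7.58
ee_pos: [485.8, -306.7, 143.3]
orientation: [-3.139, 0.125, 0.001]
ft_force: [0.1, -0.1, 0.1]
width: 57.8
```

>>> move_arm(motion=[[[0,0,0],[0,0,0]],[[0,0,0],[0,0,0]],[[0,0,0],[0,0,0]],[[0,0,0],[0,0,0]],[[0,0,0],[0,0,0]]], gripper=0.2)

```text
t: 8.2
ee_pos: [486.3, -306.9, 143.9]
orientation: [3.139, -0.125, 0.001]
ft_force: [-0.5, -0.3, 0.5]
width: 22.5
```

>>> move_arm(motion=[[[0,0,0],[0,0,0]],[[0,0,0],[0,0,0]],[[0,0,0],[0,0,0]],[[0,0,-0.01],[0,0,0]],[[0,0,-0.05],[0,0,0]]], gripper=0)

```text
t: 8.82
ee_pos: [485.2, -306.3, 150.7]
orientation: [-3.138, 0.125, 0.003]
ft_force: [0.2, -0.5, -1.5]
width: 22.3
```

```bash
python3 - <<'E'
from h import *
for _ in range(3):
    o=ctrl.get_obs();print(o['ee_pos'].round(2),o['orientation'].round(4),o['ft_force'].round(2),o['width'])
    S=ctrl.get_image("side")
grid(S,305,375,95,195,6,"s2")
W=ctrl.get_image("wrist");cv2.imwrite("pics/w2.png",W["pixels"][:,:,::-1])
E
```

```text
[ 485.25 -306.34  150.66] [-3.138e+00  1.250e-01  3.100e-03] [ 0.16 -0.46 -1.48] 22.328066157056693
[ 485.93 -306.77  151.77] [-3.1389e+00  1.2500e-01  6.0000e-04] [-0.44 -1.2  -1.59] 22.52344534101114
[ 486.22 -306.95  151.71] [ 3.1388e+00 -1.2500e-01  6.0000e-04] [-0.52 -0.23 -3.23] 22.486355311849877
```

View pics/s2.png

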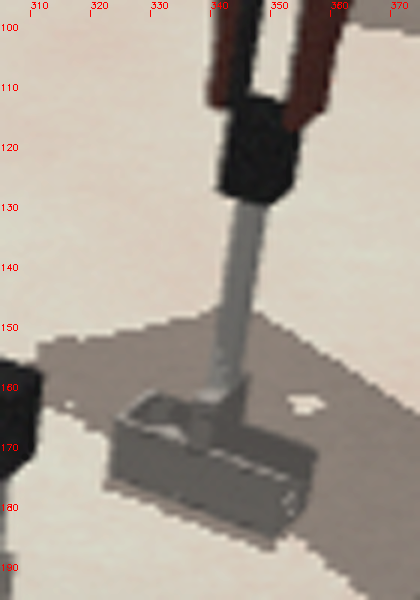

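View pics/w2.png

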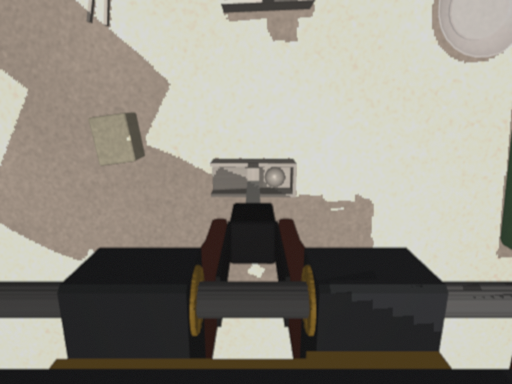

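>>> move_arm(motion=[[[0,0,-0.04],[0,0,0]],[[0,0,-0.12],[0,0,0]],[[0,0,-0.22],[0,0,0]],[[0,0,-0.28],[0,0,0]],[[0,0,-0.3],[0,0,0]]])

```text
t: 9.65
ee_pos: [486.5, -307.1, 197.4]
orientation: [3.138, -0.125, 0.002]
ft_force: [0.8, -0.4, -2.8]
width: 22.6
```

```bash
python3 - <<'E'
from h import *
o=ctrl.get_obs();print(o['ee_pos'].round(2),o['orientation'].round(4),o['ft_force'].round(2),o['width'])
S=ctrl.get_image("side")
for n in["boat_grip","boat_mouth"]:
    print(n,[(np.round(d["location"],1).tolist(),round(d["p"],2)) for d in ctrl.pinpoint("side",n)])
grid(S,305,375,65,175,6,"s3")
e=o['ee_pos'];print(proj(S,[e+[0,0,0],e+[-14,10,0],e+[14,10,0],e+[-14,-10,0],e+[14,-10,0],e+[0,0,19]]).round(1).tolist())
E
```

```text
[ 486.5  -307.12  197.38] [ 3.1382e+00 -1.2510e-01  2.3000e-03] [ 0.77 -0.38 -2.82] 22.61917457647023
boat_grip [([486.1, -308.6, 211.3], 0.86)]
boat_mouth [([446.2, -306.5, 69.5], 0.83)]
[[350.0, 108.1], [354.3, 110.9], [342.6, 108.2], [357.4, 108.0], [345.9, 105.5], [351.3, 100.2]]
```

View pics/s3.png

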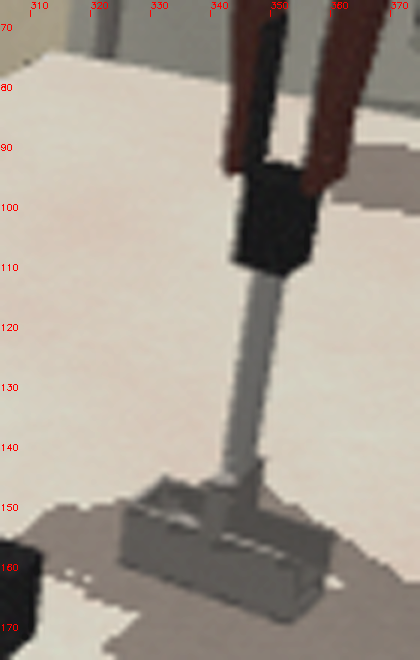

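The boat is lifted, level, and hasn't slipped: the grip has risen about 52 mm, in step with the tool. Next is carrying it to the box.

```bash
python3 - <<'E'
from plan import *
P=[[486,-307,197.4,-4.5,0],[493,-290,319,-4.5,0],[540,-160,322,-1.5,0],[590,-25,322,2.5,0],[618,45.5,322,4.2,0]]
pr=[[.06,.25,.5,.75,1],None,None,[.3,.57,.8,.95,1]]
pr[0]=[.08,.3,.55,.85,1]
for a,b,p in zip(P,P[1:],pr): print(b,json.dumps(rows(a,lin(a,b,prof=p))))
E
```

```text
[493, -290, 319, -4.5, 0] [[[0.003, -0.009, -0.065], [0.0, 0.0, 0.0]], [[0.011, -0.035, -0.243], [0.0, 0.0, 0.0]], [[0.021, -0.064, -0.446], [0.0, 0.0, 0.0]], [[0.032, -0.099, -0.689], [0.0, 0.0, 0.0]], [[0.038, -0.117, -0.811], [0.0, 0.0, 0.0]]]
[540, -160, 322, -1.5, 0] [[[0.049, -0.178, -0.004], [0.0, 0.0, -0.01]], [[0.098, -0.355, -0.008], [0.0, 0.0, -0.02]], [[0.147, -0.533, -0.012], [0.0, 0.0, -0.03]], [[0.195, -0.711, -0.016], [0.0, 0.0, -0.04]], [[0.244, -0.889, -0.02], [0.0, 0.0, -0.05]]]
[590, -25, 322, 2.5, 0] [[[0.062, -0.182, 0.0], [0.0, 0.0, -0.013]], [[0.124, -0.363, 0.0], [0.0, 0.0, -0.027]], [[0.186, -0.545, 0.0], [0.0, 0.0, -0.04]], [[0.248, -0.727, 0.0], [0.0, 0.0, -0.053]], [[0.31, -0.908, 0.0], [0.0, 0.0, -0.067]]]
[618, 45.5, 322, 4.2, 0] [[[0.062, -0.138, 0.0], [0.0, 0.0, -0.009]], [[0.118, -0.263, 0.0], [0.0, 0.0, -0.016]], [[0.166, -0.369, 0.0], [0.0, 0.0, -0.023]], [[0.197, -0.438, 0.0], [0.0, 0.0, -0.027]], [[0.207, -0.461, 0.0], [0.0, 0.0, -0.028]]]
```

>>> move_arm(motion=[[[0,-0.01,-0.06],[0,0,0]],[[0.01,-0.02,-0.22],[0,0,0]],[[0.02,-0.04,-0.44],[0,0,0]],[[0.03,-0.07,-0.68],[0,0,0]],[[0.04,-0.12,-0.81],[0,0,0]]])

```text
t: 10.42
ee_pos: [494.1, -289.6, 320.1]
orientation: [3.138, -0.125, 0.003]
ft_force: [0.7, -0.1, -3.3]
width: 22.5
```

>>> move_arm(motion=[[[0.03,-0.12,-0.01],[0,0,-0.01]],[[0.08,-0.28,-0.02],[0,0,-0.02]],[[0.13,-0.47,-0.02],[0,0,-0.03]],[[0.19,-0.68,-0.02],[0,0,-0.04]],[[0.24,-0.89,-0.02],[0,0,-0.05]]])

```text
t: 11.05
ee_pos: [539.7, -157.1, 319.3]
orientation: [-3.14, 0.041, 0.003]
ft_force: [-0.6, -0.0, -2.5]
width: 22.4
```

>>> move_arm(motion=[[[0.06,-0.19,0],[0,0,-0.013]],[[0.12,-0.38,0],[0,0,-0.027]],[[0.19,-0.56,0],[0,0,-0.04]],[[0.25,-0.74,0],[0,0,-0.053]],[[0.31,-0.91,0],[0,0,-0.067]]])

```text
t: 11.68
ee_pos: [589.6, -22.0, 319.2]
orientation: [-3.14, -0.07, 0.004]
ft_force: [0.3, -0.4, -2.6]
width: 22.3
```

>>> move_arm(motion=[[[0.06,-0.15,0],[0,0,-0.009]],[[0.12,-0.28,0],[0,0,-0.016]],[[0.17,-0.38,0],[0,0,-0.023]],[[0.2,-0.44,0],[0,0,-0.027]],[[0.21,-0.46,0],[0,0,-0.028]]])

```text
t: 12.3
ee_pos: [618.9, 46.7, 320.5]
orientation: [3.139, 0.114, -0.001]
ft_force: [-0.6, 0.1, -2.6]
width: 22.6
```

```bash
python3 - <<'E'
from h import *
for _ in range(2):
    o=ctrl.get_obs();print(o['ee_pos'].round(2),o['orientation'].round(4),o['qpos'].round(3),o['ft_force'].round(2),o['width'])
    S=ctrl.get_image("side")
T=ctrl.get_image("top")
for c in("side","top"):
  for n in["boat_grip","boat_mouth","ball_center"]:
    print(c,n,[(np.round(d["location"],1).tolist(),round(d["p"],2)) for d in ctrl.pinpoint(c,n)])
cv2.imwrite("pics/s4.png",S["pixels"][:,:,::-1]);grid(T,170,270,90,220,5,"t4")
W=ctrl.get_image("wrist");cv2.imwrite("pics/w4.png",W["pixels"][:,:,::-1])
E
```

```text
[618.86  46.66 320.52] [ 3.1394e+00  1.1410e-01 -5.0000e-04] [ 0.056  0.3    1.503 -0.     1.339 -0.016] [-0.65  0.14 -2.61] 22.599074691400553
[618.87  46.58 320.59] [ 3.1395e+00  1.1370e-01 -3.0000e-04] [ 0.056  0.3    1.503 -0.     1.339 -0.016] [ 0.17  0.28 -2.67] 22.645976452301475
side boat_grip [([619.3, 46.3, 333.4], 0.81)]
side boat_mouth [([577.7, 42.8, 191.8], 0.91)]
side ball_center []
top boat_grip []
top boat_mouth []
top ball_center []
```

View pics/s4.png

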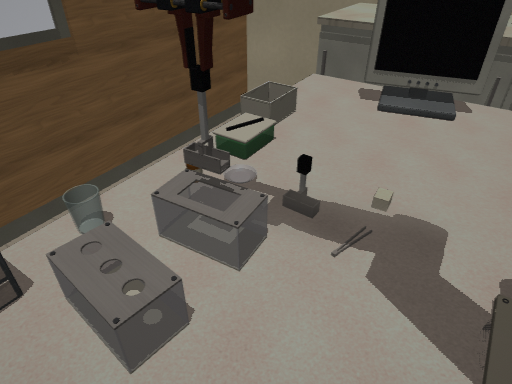

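View pics/w4.png

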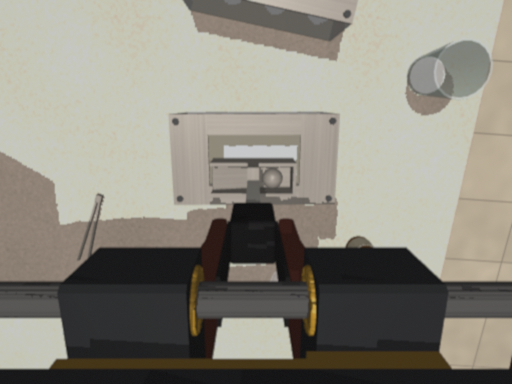

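The ball is still aboard at (272,178), and the trough sits over the slot. I'll refine the box pose from the wrist view.

```bash
python3 - <<'E'
from h import *
from scipy.spatial.transform import Rotation as Ro
o=ctrl.get_obs();W=ctrl.get_image("wrist");T=ctrl.get_image("top");S=ctrl.get_image("side")
grid(W,155,350,100,215,4,"w5")
M=np.array(W["mount"]);Tm=np.eye(4);Tm[:3,:3]=Ro.from_rotvec(o['orientation']).as_matrix();Tm[:3,3]=o['ee_pos'];X=np.linalg.inv(Tm@M)
im=dict(camera_matrix=W["camera_matrix"],R=X[:3,:3],t=X[:3,3])
np.savez("w5.npz",K=W["camera_matrix"],R=X[:3,:3],t=X[:3,3])
c=[[100,55,110],[100,-55,110],[-100,-55,110],[-100,55,110]];s=[[55,31,110],[55,-31,110],[-55,-31,110],[-55,31,110]]
print(proj(im,pl(c+s,[618,45.5,np.radians(4.2)])).round(1).tolist())
# boat
print(proj(im,pl([[40,16,190],[40,-16,190],[-40,-16,190],[-40,16,190]],[619,46.5,np.radians(4.2)])).round(1).tolist())
E
```

```text
[[338.7, 113.7], [333.3, 204.3], [172.4, 204.4], [166.8, 113.8], [299.4, 134.5], [297.7, 185.6], [207.9, 185.7], [206.2, 134.6]]
[[295.5, 156.6], [294.5, 188.9], [213.4, 188.9], [212.4, 156.7]]
```

View pics/w5.png

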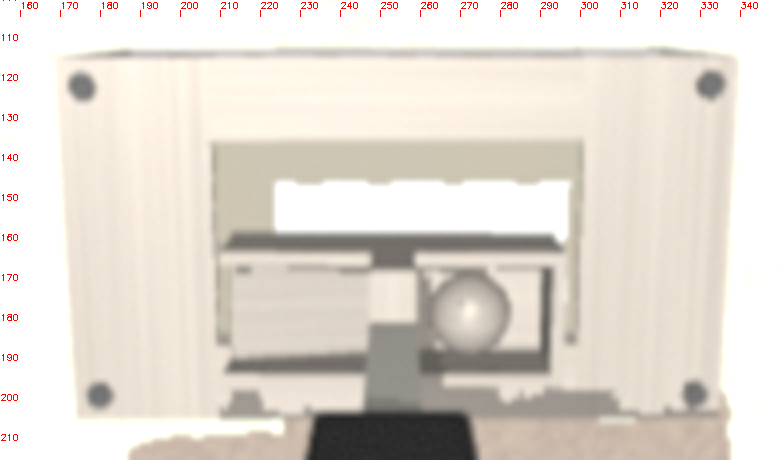

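```bash
python3 - <<'E'
from h import *
d=np.load("w5.npz");im=dict(camera_matrix=d["K"],R=d["R"],t=d["t"])
c=[[100,55,110],[100,-55,110],[-100,-55,110],[-100,55,110]];s=[[55,31,110],[55,-31,110],[-55,-31,110],[-55,31,110]]
fit([(im,[c[0],c[3],c[2]]+s,[(339.2,114.5),(169.3,114.5),(174.5,204.2),(300.7,135.1),(298.3,186),(209.5,186),(208,135)])],[618,45,0.07])
for z in (200,207): print(proj(im,pl([[40,16,z],[40,-16,z],[-40,-16,z],[-40,16,z],[40,16,z-30],[-40,16,z-30]],[618.9,46.6,np.radians(4.2)])).round(1).tolist())
E
```

```text
[619.8  45. ] 4.1
[ 1.1 -0.2 -0.8 -0.3 -0.7  0.6  0.2  0.   0.8  0.1 -0.1  0.  -0.2  0. ]
[[296.7, 158.1], [295.7, 191.3], [212.1, 191.4], [211.1, 158.2], [293.0, 153.6], [214.6, 153.6]]
[[297.7, 159.3], [296.6, 193.2], [211.3, 193.2], [210.2, 159.4], [293.8, 154.6], [213.8, 154.6]]
```

>>> move_arm(motion=[[[0.01,-0.015,0.04],[0,0,0]],[[0.01,-0.015,0.14],[0,0,0]],[[0.01,-0.015,0.26],[0,0,0]],[[0.01,-0.015,0.34],[0,0,0]],[[0.01,-0.015,0.36],[0,0,0]]])

```text
t: 13.58
ee_pos: [619.3, 48.6, 265.1]
orientation: [3.139, 0.113, -0.004]
ft_force: [-1.3, -0.7, -2.4]
width: 22.6
```

```bash
python3 - <<'E'
from h import *
o=ctrl.get_obs();print(o['ee_pos'].round(2),o['orientation'].round(4),o['ft_force'].round(2))
S=ctrl.get_image("side");grid(S,145,285,100,240,5,"s6");W=ctrl.get_image("wrist");grid(W,155,350,100,215,4,"w6")
for n in["boat_grip","boat_mouth"]: print([(np.round(d["location"],1).tolist(),round(d["p"],2)) for d in ctrl.pinpoint("side",n)])
E
```

```text
[619.31  48.57 265.08] [ 3.1395  0.1133 -0.0039] [-1.27 -0.74 -2.42]
[([619.6, 48.6, 274.5], 0.98)]
[([579.6, 44.0, 136.8], 0.66)]
```

View pics/s6.png

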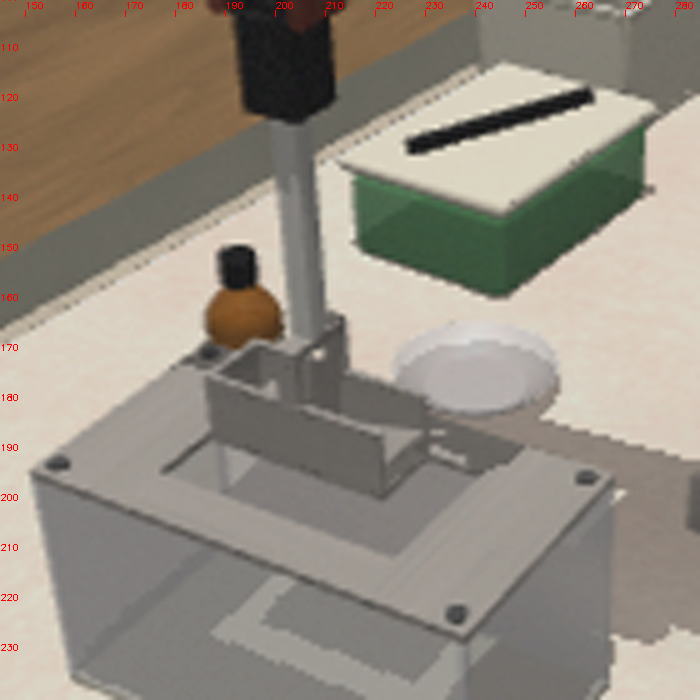

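View pics/w6.png

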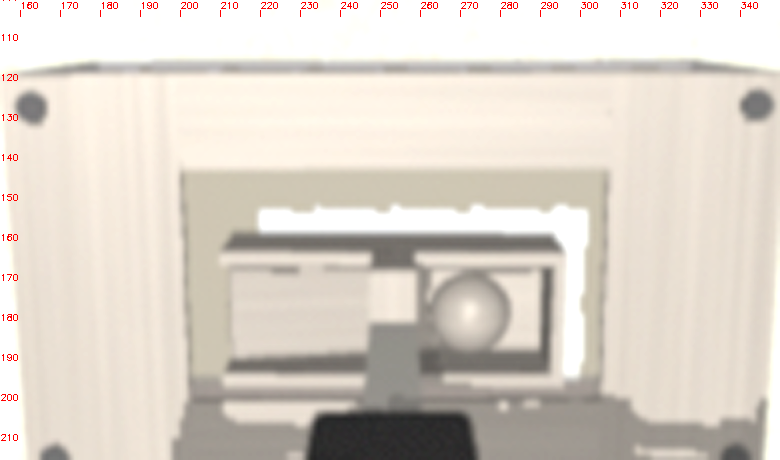

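```bash
python3 - <<'E'
from h import *
S=ctrl.get_image("side")
# fit boat (x,y,yaw,z) to side: outer +y bottom edge corners, mouth lip etc
from scipy.optimize import least_squares
loc=[[-40,16,0],[40,16,0],[40,16,30],[-40,16,30]];uv=np.array([(220.5,199.8),(187,187),(186,175),(221.5,187.5)])
def f(p): return (proj(S,pl(loc,[p[0],p[1],np.radians(4.2)])+[0,0,p[2]])-uv).ravel()
r=least_squares(f,[619,45,121]);print(r.x.round(1),f(r.x).round(1))
E
```

```text
[624.2  41.8 117.6] [ 0.9  0.1  0.4  0.8 -0.3 -0.1 -1.  -0.8]
```

>>> move_arm(motion=[[[0,-0.01,0.04],[0,0,0]],[[0,-0.01,0.12],[0,0,0]],[[0,-0.01,0.2],[0,0,0]],[[0,-0.01,0.26],[0,0,0]],[[0,-0.01,0.28],[0,0,0]]])

```text
t: 14.45
ee_pos: [619.5, 50.1, 223.6]
orientation: [3.139, 0.113, -0.002]
ft_force: [0.8, 0.7, -2.3]
width: 22.2
```

```bash
python3 - <<'E'
from h import *
o=ctrl.get_obs();print(o['ee_pos'].round(2),o['orientation'].round(4),o['ft_force'].round(2))
S=ctrl.get_image("side");grid(S,145,285,120,260,5,"s7");W=ctrl.get_image("wrist");grid(W,155,350,100,225,4,"w7")
E
```

```text
[619.49  50.09 223.62] [ 3.1395e+00  1.1340e-01 -2.4000e-03] [ 0.76  0.66 -2.33]
```

View pics/s7.png

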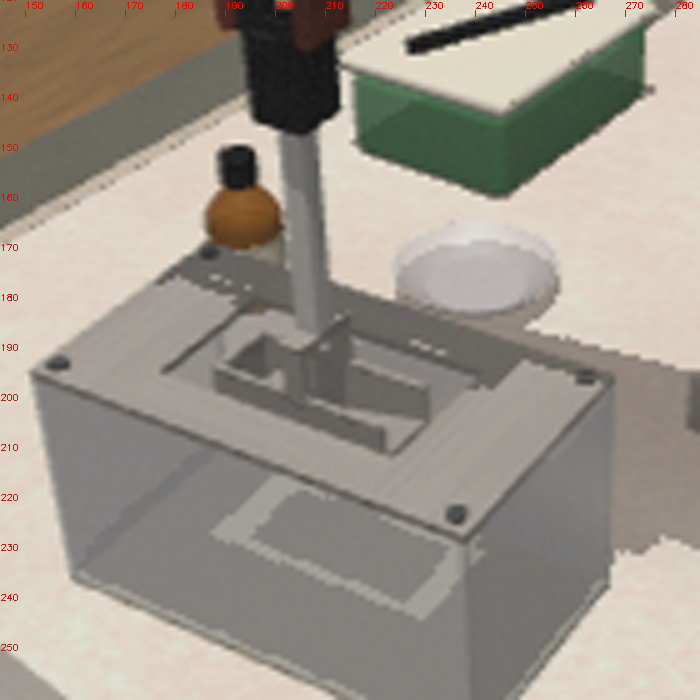

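View pics/w7.png

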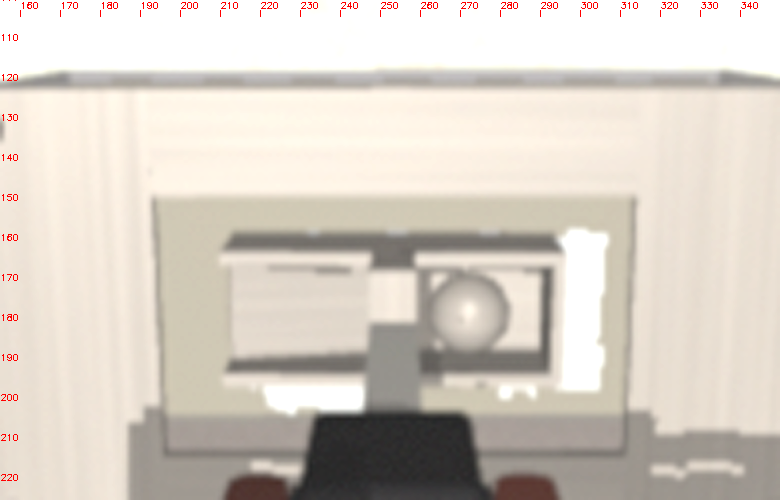

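The boat is centred in the slot. The rim is about 15 px clear of the slot edges all round, at roughly 1 mm per pixel. I'll continue down.

>>> move_arm(motion=[[[0,0,0.06],[0,0,0]],[[0,0,0.15],[0,0,0]],[[0,0,0.25],[0,0,0]],[[0,0,0.33],[0,0,0]],[[0,0,0.365],[0,0,0]]])

```text
t: 15.18
ee_pos: [619.3, 50.1, 168.6]
orientation: [3.14, 0.113, -0.003]
ft_force: [-0.5, -0.6, -1.9]
width: 22.3
```

>>> move_arm(motion=[[[0,0,0],[0,0,0]],[[0,0,0],[0,0,0]],[[0,0,0],[0,0,0]],[[0,0,0],[0,0,0]],[[0,0,0],[0,0,0]]])

```text
t: 15.8
ee_pos: [620.0, 50.2, 170.2]
orientation: [-3.14, -0.113, -0.001]
ft_force: [-0.5, 1.0, -2.2]
width: 22.3
```

```bash
python3 - <<'E'
from h import *
for _ in range(2):
    o=ctrl.get_obs();print(o['ee_pos'].round(2),o['orientation'].round(4),o['qpos'].round(3),o['ft_force'].round(2))
    S=ctrl.get_image("side")
grid(S,145,285,130,270,5,"s8");W=ctrl.get_image("wrist");grid(W,155,350,100,225,4,"w8")
from plan import *
e=o['ee_pos']
# pivot: stem at z=110, tool-frame point; TCP e. distance down = e.z-110
cur=[e[0],e[1],e[2],4.15,0]
piv=np.array([e[0],e[1],110.])
def at(t):
    R0=R(4.15,0);Rt=R(4.15,t);loc=R0.T@(piv-np.array(cur[:3]))
    return list(piv-Rt@loc)+[4.15,t]
print(json.dumps(rows(cur,[at(a) for a in(5,10,15,20,25,30,32)])),at(30))
E
```

```text
[620.04  50.17 170.18] [-3.1395e+00 -1.1340e-01 -5.0000e-04] [ 0.062  0.44   1.652  0.     1.049 -0.011] [-0.45  0.98 -2.24]
[620.    50.15 170.09] [3.1395e+00 1.1340e-01 3.0000e-04] [ 0.062  0.44   1.652 -0.     1.049 -0.011] [-0.81 -0.65 -3.46]
[[[-0.035, 0.0, 0.002], [0.0, 0.083, 0.0]], [[-0.07, -0.0, 0.006], [0.0, 0.167, 0.0]], [[-0.104, 0.0, 0.014], [0.0, 0.25, 0.0]], [[-0.137, 0.0, 0.024], [-0.0, 0.333, 0.0]], [[-0.169, 0.0, 0.038], [-0.0, 0.417, 0.0]], [[-0.2, -0.0, 0.054], [-0.0, 0.5, 0.0]], [[-0.212, 0.0, 0.061], [-0.0, 0.533, 0.0]]] [np.float64(590.0286623811821), np.float64(47.97869277135832), np.float64(162.04036009917405), 4.15, 30]
```

View pics/s8.png

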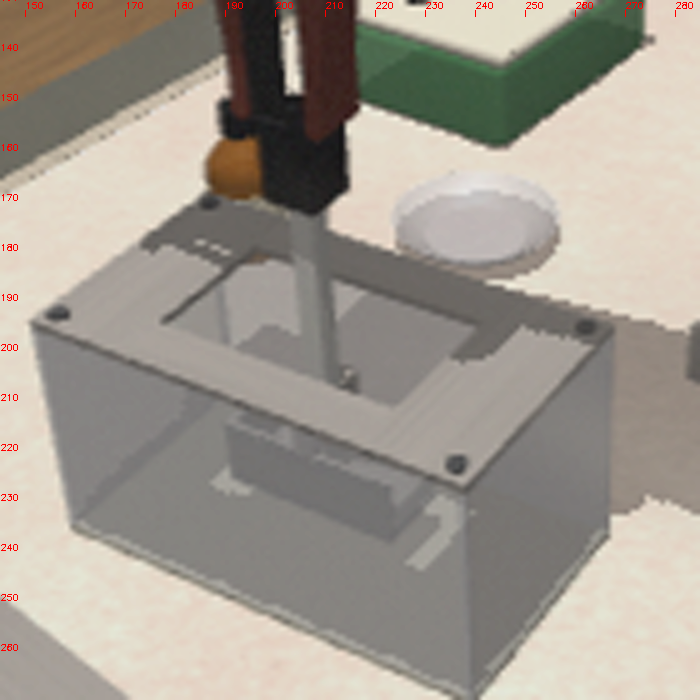

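View pics/w8.png

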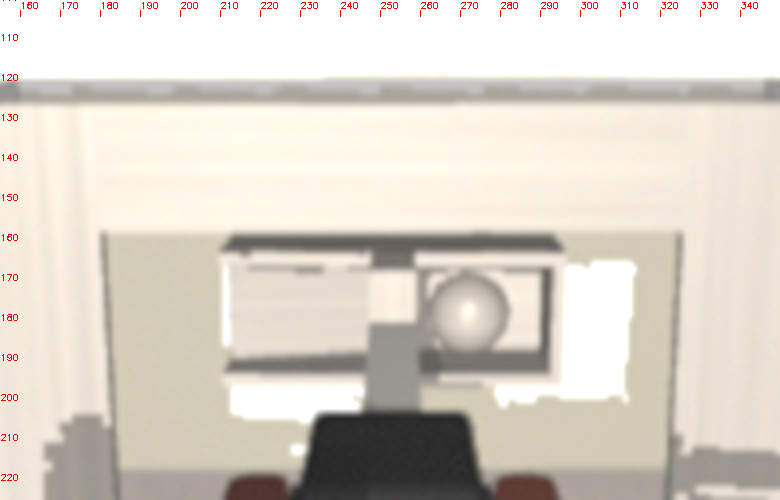

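>>> move_arm(motion=[[[-0.035,0,0.002],[0,0.083,0]],[[-0.07,0,0.006],[0,0.167,0]],[[-0.104,0,0.014],[0,0.25,0]],[[-0.137,0,0.024],[0,0.333,0]],[[-0.169,0,0.038],[0,0.417,0]]])

```text
t: 16.58
ee_pos: [594.4, 48.3, 164.6]
orientation: [-3.049, -0.11, -0.681]
ft_force: [0.3, 0.2, -2.0]
width: 22.4
```

```bash
python3 - <<'E'
from h import *
from plan import *
o=ctrl.get_obs();print(o['ee_pos'].round(2),o['orientation'].round(4),o['qpos'].round(3),o['ft_force'].round(2))
S=ctrl.get_image("side");grid(S,145,285,130,270,5,"s9")
e=np.array([620,50.15,170.1]);cur=[*e,4.15,0];piv=np.array([e[0],e[1],110.])
def at(t):
    loc=R(4.15,0).T@(piv-e)
    return list(piv-R(4.15,t)@loc)+[4.15,t]
print(np.round(at(25),1),json.dumps(rows(at(25),[at(a) for a in(27,29,31)])))
for a in (31,25): print(a,json.dumps(rows(at(31),[at(x) for x in (26,21,16,11,6,0)])))
E
```

```text
[594.36  48.3  164.65] [-3.0488 -0.1101 -0.681 ] [ 0.058  0.255  2.05   0.016  0.397 -0.028] [ 0.28  0.24 -1.98]
[594.7  48.3 164.5   4.2  25. ] [[[-0.014, -0.0, 0.0], [0.0, 0.033, -0.0]], [[-0.028, 0.0, 0.001], [0.0, 0.067, -0.0]], [[-0.042, 0.0, 0.002], [-0.0, 0.1, -0.0]]]
31 [[[0.035, -0.0, 0.002], [0.0, -0.083, 0.0]], [[0.07, -0.0, 0.006], [0.0, -0.167, 0.0]], [[0.104, -0.0, 0.014], [0.0, -0.25, 0.0]], [[0.137, -0.0, 0.024], [0.0, -0.333, 0.0]], [[0.169, -0.0, 0.038], [0.0, -0.417, -0.0]], [[0.206, -0.0, 0.057], [0.0, -0.517, -0.0]]]
25 [[[0.035, -0.0, 0.002], [0.0, -0.083, 0.0]], [[0.07, -0.0, 0.006], [0.0, -0.167, 0.0]], [[0.104, -0.0, 0.014], [0.0, -0.25, 0.0]], [[0.137, -0.0, 0.024], [0.0, -0.333, 0.0]], [[0.169, -0.0, 0.038], [0.0, -0.417, -0.0]], [[0.206, -0.0, 0.057], [0.0, -0.517, -0.0]]]
```

View pics/s9.png

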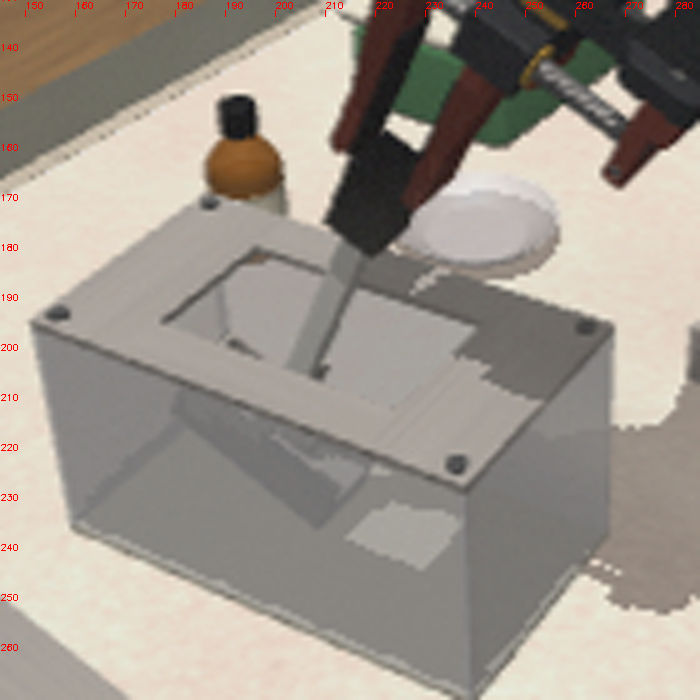

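>>> move_arm(motion=[[[-0.014,0,0],[0,0.033,0]],[[-0.028,0,0.001],[0,0.067,0]],[[-0.042,0,0.002],[0,0.1,0]],[[-0.042,0,0.002],[0,0.1,0]],[[-0.042,0,0.002],[0,0.1,0]]])

```text
t: 17.25
ee_pos: [589.7, 48.0, 161.7]
orientation: [-3.007, -0.109, -0.834]
ft_force: [0.5, 0.0, -2.3]
width: 22.2
```

>>> move_arm(motion=[[[0,0,0],[0,0,0]],[[0,0,0],[0,0,0]],[[0,0,0],[0,0,0]],[[0,0,0],[0,0,0]],[[0,0,0],[0,0,0]]])

```text
t: 17.88
ee_pos: [589.1, 47.9, 161.3]
orientation: [-3.007, -0.108, -0.834]
ft_force: [0.2, 0.2, -2.7]
width: 22.1
```

```bash
python3 - <<'E'
from h import *
o=ctrl.get_obs();print(o['ee_pos'].round(2),o['orientation'].round(4),o['qpos'].round(3),o['ft_force'].round(2))
S=ctrl.get_image("side");grid(S,145,285,130,270,5,"s10");W=ctrl.get_image("wrist");cv2.imwrite("pics/w10.png",W["pixels"][:,:,::-1])
T=ctrl.get_image("top")
for c in ("side","wrist","top"): print([(np.round(d["location"],1).tolist(),round(d["p"],2)) for d in ctrl.pinpoint(c,"ball_center")])
E
```

```text
[589.09  47.9  161.34] [-3.0068 -0.1085 -0.8343] [ 0.056  0.242  2.136  0.037  0.222 -0.05 ] [ 0.18  0.22 -2.68]
[]
[]
[]
```

View pics/s10.png

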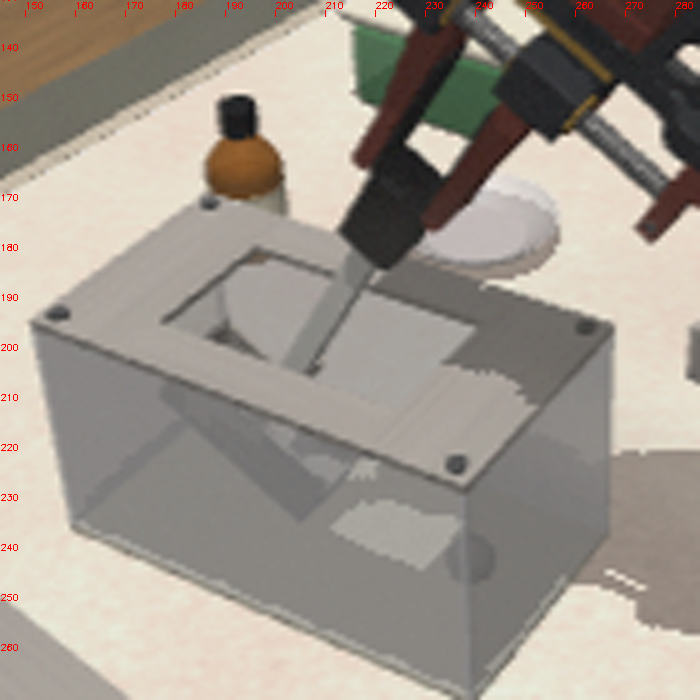

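View pics/w10.png

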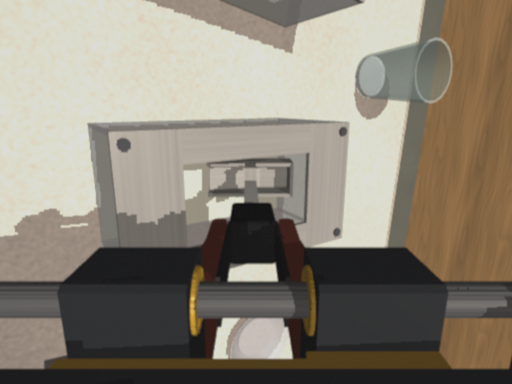

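The side view shows the ball on the box floor near (238,242), and the wrist view shows the trough empty. Levelling the boat again.

>>> move_arm(motion=[[[0.035,0,0.002],[0,-0.083,0]],[[0.07,0,0.006],[0,-0.167,0]],[[0.104,0,0.014],[0,-0.25,0]],[[0.137,0,0.024],[0,-0.333,0]],[[0.169,0,0.038],[0,-0.417,0]]])

```text
t: 18.8
ee_pos: [614.2, 49.7, 169.9]
orientation: [-3.132, -0.113, -0.162]
ft_force: [0.6, -0.6, -2.4]
width: 22.5
```

```bash
python3 - <<'E'
from h import *
from plan import *
S=ctrl.get_image("side");print(onplane(S,(238,242),14).round(0))
o=ctrl.get_obs();print(o['ee_pos'].round(2),o['orientation'].round(4))
e=np.array([620,50.15,170.1]);piv=np.array([e[0],e[1],110.])
def at(t):
    loc=R(4.15,0).T@(piv-e)
    return list(piv-R(4.15,t)@loc)+[4.15,t]
print(np.round(at(6),1),json.dumps(rows(at(6),[at(a) for a in(3,0)])))
E
```

```text
[558.  42.  14.]
[616.96  49.85 170.6 ] [-3.1317 -0.1129 -0.1617]
[613.7  49.7 169.8   4.2   6. ] [[[0.021, -0.0, 0.001], [0.0, -0.05, 0.0]], [[0.042, -0.0, 0.002], [0.0, -0.1, -0.0]]]
```

>>> move_arm(motion=[[[0.021,0,0.001],[0,-0.05,0]],[[0.042,0,0.002],[0,-0.1,0]],[[0.042,0,0.002],[0,-0.1,0]],[[0.042,0,0.002],[0,-0.1,0]],[[0.042,0,0.002],[0,-0.1,0]]])

```text
t: 19.48
ee_pos: [619.4, 50.1, 169.8]
orientation: [-3.14, -0.113, -0.001]
ft_force: [0.1, -0.6, -2.2]
width: 22.6
```

```bash
python3 - <<'E'
from h import *
for _ in range(2):
    o=ctrl.get_obs();print(o['ee_pos'].round(2),o['orientation'].round(4),o['width'])
    W=ctrl.get_image("wrist")
grid(W,155,350,100,225,4,"w11")
E
```

```text
[619.38  50.13 169.85] [-3.1395e+00 -1.1340e-01 -7.0000e-04] 22.578221217729933
[619.5   50.13 169.96] [-3.1395e+00 -1.1340e-01 -8.0000e-04] 22.135976039989433
```

View pics/w11.png

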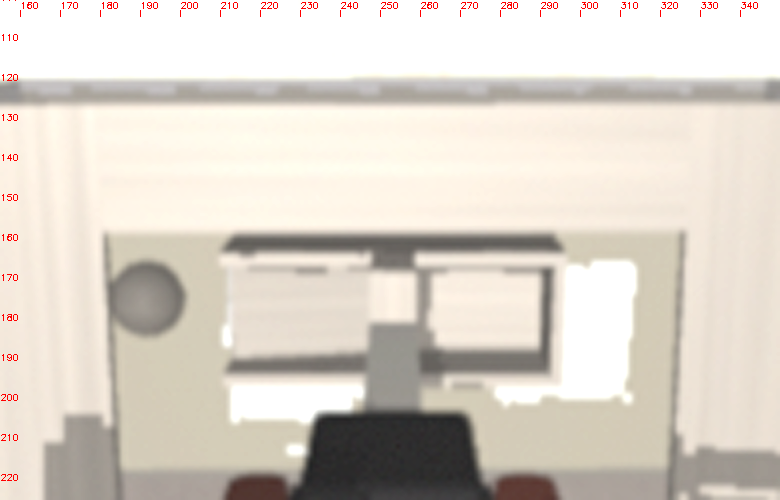

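The trough is empty, the ball is visible on the floor at (189,175), and the boat hasn't shifted in the grip. Lifting straight out.

>>> move_arm(motion=[[[0,0,-0.06],[0,0,0]],[[0,0,-0.2],[0,0,0]],[[0,0,-0.38],[0,0,0]],[[0,0,-0.57],[0,0,0]],[[0,0,-0.76],[0,0,0]]])

```text
t: 20.2
ee_pos: [620.0, 50.1, 285.6]
orientation: [-3.14, -0.113, -0.001]
ft_force: [0.5, 0.3, -2.6]
width: 22.4
```

>>> move_arm(motion=[[[0,0,-0.12],[0,0,0]],[[0,0,-0.2],[0,0,0]],[[0,0,-0.24],[0,0,0]],[[0,0,-0.25],[0,0,0]],[[0,0,-0.25],[0,0,0]]])

```text
t: 20.82
ee_pos: [619.7, 50.1, 320.6]
orientation: [3.14, 0.113, -0.002]
ft_force: [0.6, -0.1, -3.3]
width: 22.2
```

```bash
python3 - <<'E'
from plan import *
from workcell import ctrl
o=ctrl.get_obs();print(o['ee_pos'].round(2),o['orientation'].round(4))
P=[[*o['ee_pos'],4.15,0],[590,-30,321,2,0],[540,-165,321,-1.5,0],[486,-307,321,-4.55,0]]
pr=[[.1,.28,.5,.75,1],None,[.25,.5,.73,.92,1]]
for a,b,p in zip(P,P[1:],pr): print(b,json.dumps(rows(a,lin(a,b,prof=p))))
E
```

```text
[619.66  50.13 320.59] [ 3.1395e+00  1.1330e-01 -2.0000e-03]
[590, -30, 321, 2, 0] [[[-0.024, 0.052, -0.0], [0.0, 0.0, 0.004]], [[-0.066, 0.145, -0.001], [0.0, 0.0, 0.01]], [[-0.118, 0.259, -0.001], [0.0, 0.0, 0.018]], [[-0.177, 0.389, -0.002], [0.0, 0.0, 0.027]], [[-0.236, 0.518, -0.003], [0.0, 0.0, 0.036]]]
[540, -165, 321, -1.5, 0] [[[-0.073, 0.178, 0.0], [0.0, 0.0, 0.012]], [[-0.146, 0.355, 0.0], [0.0, 0.0, 0.023]], [[-0.219, 0.533, 0.0], [0.0, 0.0, 0.035]], [[-0.292, 0.71, 0.0], [0.0, 0.0, 0.047]], [[-0.365, 0.888, 0.0], [0.0, 0.0, 0.058]]]
[486, -307, 321, -4.55, 0] [[[-0.084, 0.239, 0.0], [0.0, 0.0, 0.013]], [[-0.168, 0.478, 0.0], [0.0, 0.0, 0.025]], [[-0.245, 0.698, 0.0], [0.0, 0.0, 0.037]], [[-0.308, 0.879, 0.0], [0.0, 0.0, 0.047]], [[-0.335, 0.956, 0.0], [0.0, 0.0, 0.051]]]
```

>>> move_arm(motion=[[[-0.02,0.05,0],[0,0,0.004]],[[-0.07,0.15,0],[0,0,0.01]],[[-0.12,0.26,0],[0,0,0.018]],[[-0.18,0.39,0],[0,0,0.027]],[[-0.24,0.52,0],[0,0,0.036]]])

```text
t: 21.45
ee_pos: [589.0, -32.0, 321.5]
orientation: [3.141, 0.052, 0.0]
ft_force: [0.1, -0.6, -3.1]
width: 22.1
```

>>> move_arm(motion=[[[-0.07,0.18,0],[0,0,0.012]],[[-0.15,0.36,0],[0,0,0.023]],[[-0.22,0.53,0],[0,0,0.035]],[[-0.29,0.71,0],[0,0,0.047]],[[-0.36,0.89,0],[0,0,0.058]]])

```text
t: 22.08
ee_pos: [539.4, -167.3, 321.6]
orientation: [3.141, -0.043, 0.0]
ft_force: [0.8, 0.7, -1.6]
width: 22.7
```

>>> move_arm(motion=[[[-0.08,0.22,0],[0,0,0.013]],[[-0.17,0.46,0],[0,0,0.025]],[[-0.25,0.69,0],[0,0,0.037]],[[-0.31,0.88,0],[0,0,0.047]],[[-0.335,0.956,0],[0,0,0.051]]])

```text
t: 22.7
ee_pos: [485.1, -309.5, 321.5]
orientation: [3.139, -0.129, 0.0]
ft_force: [-0.0, -1.2, -2.3]
width: 22.2
```

>>> move_arm(motion=[[[0,0,0.05],[0,0,0]],[[0,0,0.18],[0,0,0]],[[0,0,0.38],[0,0,0]],[[0,0,0.6],[0,0,0]],[[0,0,0.8],[0,0,0]]])

```text
t: 23.32
ee_pos: [486.4, -306.1, 199.9]
orientation: [-3.138, 0.123, 0.001]
ft_force: [0.2, 0.1, -2.3]
width: 22.4
```

```bash
python3 - <<'E'
from workcell import ctrl
for _ in range(2):
    o=ctrl.get_obs();print(o['ee_pos'].round(2),o['orientation'].round(4),o['ft_force'].round(2)); ctrl.get_image("side")
E
```

```text
[ 486.4  -306.06  199.86] [-3.1384e+00  1.2310e-01  7.0000e-04] [ 0.22  0.13 -2.26]
[ 484.36 -304.74  195.93] [-3.1353  0.1229  0.0087] [-1.18  1.31 -5.83]
```

>>> move_arm(motion=[[[0,0,0.08],[0,0,0]],[[0,0,0.18],[0,0,0]],[[0,0,0.28],[0,0,0]],[[0,0,0.33],[0,0,0]],[[0,0,0.33],[0,0,0]]])

```text
t: 24.05
ee_pos: [486.0, -307.4, 151.2]
orientation: [-3.138, 0.125, 0.002]
ft_force: [-0.0, -0.0, -1.8]
width: 22.3
```

```bash
python3 - <<'E'
from workcell import ctrl
for _ in range(3):
    o=ctrl.get_obs();print(o['ee_pos'].round(2),o['orientation'].round(4),o['ft_force'].round(2)); ctrl.get_image("side")
E
```

```text
[ 485.99 -307.39  151.19] [-3.1385e+00  1.2520e-01  1.7000e-03] [-0.02 -0.   -1.79]
[ 486.34 -307.61  151.76] [-3.1389e+00  1.2530e-01  4.0000e-04] [ 0.64 -0.94 -1.44]
[ 486.57 -307.77  152.14] [ 3.1388e+00 -1.2530e-01  7.0000e-04] [-0.79 -0.02 -1.75]
```

>>> move_arm(motion=[[[0,0,0.015],[0,0,0]],[[0,0,0.03],[0,0,0]],[[0,0,0.045],[0,0,0]],[[0,0,0.052],[0,0,0]],[[0,0,0.052],[0,0,0]]])

```text
t: 24.82
ee_pos: [486.3, -307.5, 144.0]
orientation: [-3.139, 0.125, 0.0]
ft_force: [-0.6, -0.6, -2.2]
width: 22.6
```

```bash
python3 - <<'E'
from h import *
for _ in range(3):
    o=ctrl.get_obs();print(o['ee_pos'].round(2),o['orientation'].round(4),o['ft_force'].round(2)); S=ctrl.get_image("side")
grid(S,305,375,95,195,6,"s12")
E
```

```text
[ 486.34 -307.54  144.02] [-3.1391e+00  1.2500e-01  1.0000e-04] [-0.64 -0.62 -2.21]
[ 486.33 -307.53  144.07] [-3.1391e+00  1.2510e-01  1.0000e-04] [-0.54 -0.53 -1.38]
[ 486.32 -307.55  144.07] [-3.1391e+00  1.2510e-01  1.0000e-04] [-0.79 -0.08 -2.2 ]
```

View pics/s12.png

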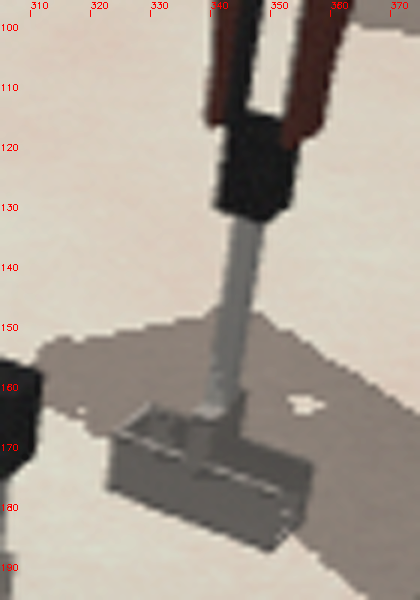

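>>> move_arm(motion=[[[0,0,0.003],[0,0,0]],[[0,0,0.006],[0,0,0]],[[0,0,0.009],[0,0,0]],[[0,0,0.009],[0,0,0]],[[0,0,0.009],[0,0,0]]])

```text
t: 25.6
ee_pos: [487.0, -307.9, 143.8]
orientation: [3.138, -0.125, 0.002]
ft_force: [-0.6, 0.4, 7.1]
width: 22.3
```

```bash
python3 - <<'E'
from workcell import ctrl
for _ in range(3):
    o=ctrl.get_obs();print(o['ee_pos'].round(2),o['ft_force'].round(2),o['moment'].round(3)); ctrl.get_image("side")
E
```

```text
[ 486.97 -307.94  143.76] [-0.56  0.4   7.06] [0.068 0.214 0.021]
[ 486.95 -307.93  143.75] [0.39 1.98 6.76] [ 0.113  0.191 -0.028]
[ 486.96 -307.94  143.74] [-0.36  0.36  5.62] [ 0.157  0.197 -0.001]
```

It's in contact, with about 7 N upward. Releasing.

>>> move_arm(motion=[[[0,0,-0.002],[0,0,0]],[[0,0,-0.002],[0,0,0]],[[0,0,-0.002],[0,0,0]],[[0,0,-0.002],[0,0,0]],[[0,0,-0.002],[0,0,0]]], gripper=0.7)

```text
t: 26.38
ee_pos: [486.3, -307.6, 143.0]
orientation: [-3.139, 0.125, 0.0]
ft_force: [-0.2, 0.1, 0.1]
width: 61.4
```

```bash
python3 - <<'E'
from h import *
o=ctrl.get_obs();print(o['ee_pos'].round(2),o['ft_force'].round(2),o['width'])
S=ctrl.get_image("side");grid(S,305,375,85,195,6,"s13")
W=ctrl.get_image("wrist");cv2.imwrite("pics/w13.png",W["pixels"][:,:,::-1])
E
```

```text
[ 486.31 -307.55  142.95] [-0.18  0.07  0.09] 61.36531489862173
```

View pics/s13.png

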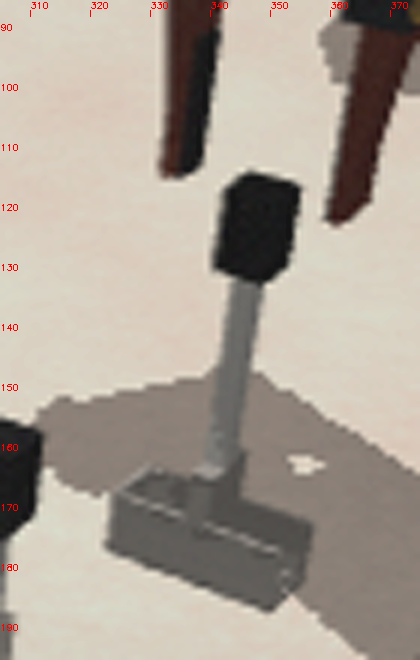

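View pics/w13.png

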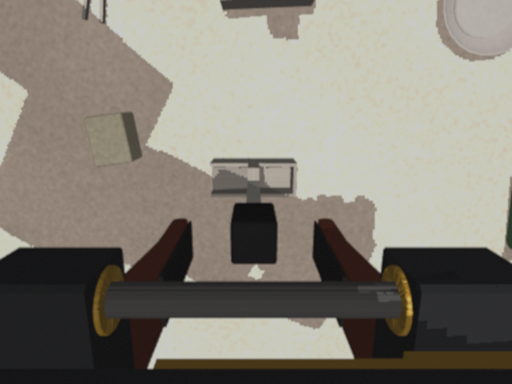

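The boat stands free and upright between the open fingers, empty. Withdrawing upward.

>>> move_arm(motion=[[[0,0,-0.05],[0,0,0]],[[0,0,-0.2],[0,0,0]],[[0,0,-0.4],[0,0,0]],[[0,0,-0.65],[0,0,0]],[[0,0,-0.9],[0,0,0]]])

```text
t: 27.1
ee_pos: [486.3, -307.5, 279.7]
orientation: [3.139, -0.125, 0.0]
ft_force: [-0.3, 0.1, 0.2]
width: 61.5
```

>>> move_arm(motion=[[[0,0,-0.1],[0,0,0]],[[0,0,-0.15],[0,0,0]],[[0,0,-0.15],[0,0,0]],[[0,0,-0.15],[0,0,0]],[[0,0,-0.15],[0,0,0]]])

```text
t: 27.72
ee_pos: [485.9, -307.3, 299.4]
orientation: [-3.138, 0.125, 0.003]
ft_force: [-0.1, -0.5, -0.7]
width: 61.4
```

```bash
python3 - <<'E'
from h import *
o=ctrl.get_obs();print(o['ee_pos'].round(2),o['ft_force'].round(2),o['width'])
S=ctrl.get_image("side");cv2.imwrite("pics/s14.png",S["pixels"][:,:,::-1])
for n in["boat_grip","boat_mouth","ball_center"]: print(n,[(np.round(d["location"],1).tolist(),round(d["p"],2)) for d in ctrl.pinpoint("side",n)])
E
```

```text
[ 485.95 -307.33  299.43] [-0.09 -0.53 -0.69] 61.368507513340916
boat_grip [([487.0, -308.6, 154.9], 0.69)]
boat_mouth [([449.2, -305.7, 17.6], 0.77)]
ball_center []
```

View pics/s14.png

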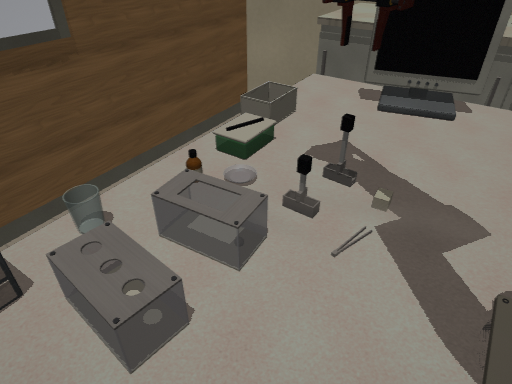

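```bash
python3 - <<'E'
from h import *
p=cv2.imread("pics/s14.png")[165:270,145:275];p=cv2.convertScaleAbs(cv2.resize(p,None,fx=6,fy=6,interpolation=cv2.INTER_CUBIC),alpha=1.3,beta=20)
cv2.imwrite("pics/s14z.png",p[:600])
T=ctrl.get_image("top");grid(T,180,250,105,215,5,"t14")
print([(np.round(d["location"],1).tolist(),round(d["p"],2)) for d in ctrl.pinpoint("top","ball_center")])
E
```

```text
[]
```

View pics/s14z.png

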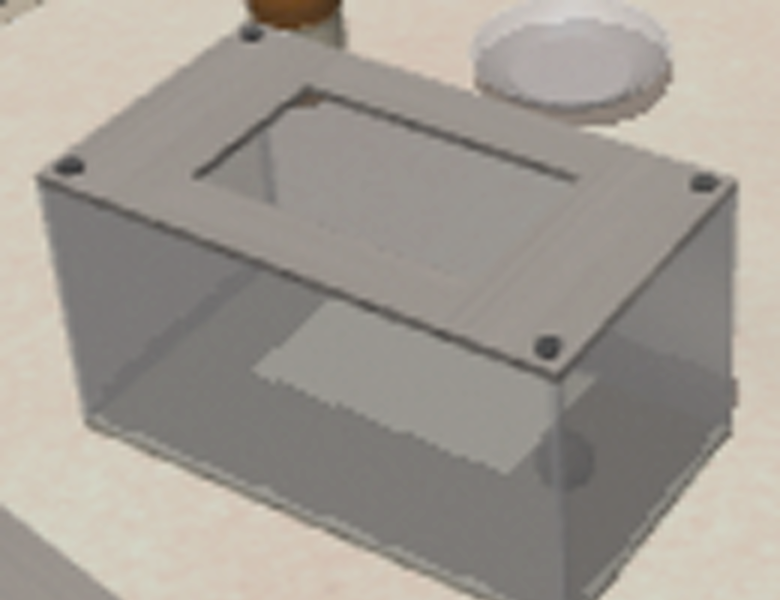

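View pics/t14.png

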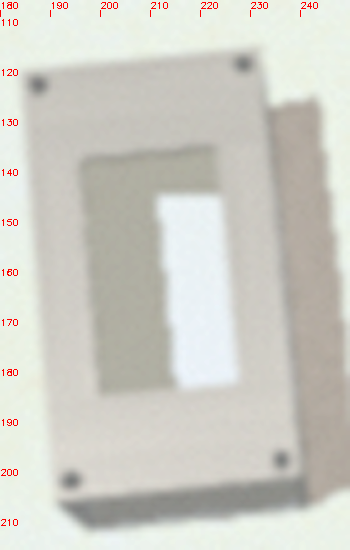

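The ball rests on the box floor at about (239,241) in the side view. It's hidden under the cover in the top view. The boat stands at its start place and the gripper is clear, so I'm handing in.

```bash
python3 -c "
from workcell import ctrl
print(ctrl.close_job())"
```

```text
the job is handed in; nothing more can be done
None
```

I gripped the boat by its handle block, carried it level to the wash box and lowered it through the slot to about 84 mm below the cover top. I then tipped it to about 31 degrees until the ball rolled out, levelled it, lifted it out and set it back where it stood. I handed the job in at about 28 s of the 61 s allowed; it reported no verdict.

**Checks that passed**
- **Ball:** my own pixel measurement in the side view, taken as the boat was levelled, puts it on the box floor about 60 mm toward the robot from the box centre. It was still at the same spot in the last picture before hand-in.
- **Boat:** it stands empty and upright. The network puts the grip at (487, -309) mm, against about (487, -308) mm at the start.
- **Gripper:** it was open and about 120 mm above the handle at hand-in.
- **Contact with the box:** the wrist force showed only the boat's weight throughout. The pictures showed roughly 13–16 mm of clearance at the slot edges on the way down.

**Checks that failed or disagreed**
- **Ball detector:** it returned nothing after the tip. In the final top view the cover hides the ball, so its place rests on the side and wrist pictures.
- **Boat against slot:** the side and wrist cameras disagreed by 3 to 5 mm on where the boat sat relative to the slot. I went by the wrist view, with a small nudge toward the side view.
- **Grip height:** the last reading was 155 mm against 160 mm nominal, about the detector's usual error.
- **Setting down:** the boat met the surface with about 7 N just before release, well under the limits.

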